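Ready the pickle pot: scrub, load and slide under the tap

ROBOT

A 6-joint arm with a two-finger parallel gripper is mounted at the origin on the work surface. World frame = base frame: x ahead of the robot, y to its left, z up, the work surface at z = 0. Lengths are in mm, angles in rad, forces in N, time in s.
With the tool pointing down it reaches from about 350 to 975 mm from the base axis. Payload 7.1 kg.
Tool frame: the origin (TCP) lies midway between the tips of the shut fingers; the grasp point (between the pads) lies 19 mm behind it; z points along the fingers, x is the direction in which the jaws open and shut, and the axes are right-handed (so a half turn about z gives the same grasp; the last joint's range is limited). The gripper opens to 88 mm and grips with 3 to 60 N. Pads are 20 mm wide; open, the fingers measure 115 mm over their backs; the gripper's body (75 mm by 178 mm) begins 61 mm behind the grasp point.
Start: joints at [-1.329, 0.423, 1.63, -0, 1.089, -0.019], TCP at [161.177, -603.843, 222.675] pointing down, gripper open.
Joint ranges: [-3, 3], [-0.9, 2.11], [0.09, 2.58], [-1.31, 4.45], [0.11, 2.69], [-2.54, 2.54]. Speed limits (rad/s): [2.39, 2.39, 3.01, 3.14, 3.14, 3.14].

INTERFACE

Orientations are given as a rotation vector (axis times angle).
In Python, from workcell import telemetry, imaging, ticket gives the robot as it stands.
- The arm moves only by the tool jog_arm, never from a script. Its arguments are lists of equal length, an entry for each row: "travel": the shift along the world's x, y, z in units of 400 mm (1.0 is 400 mm), a list of three; "dr": the turn, a rotation vector about the world's x, y, z in units of 90 degrees (1.0 is 90 degrees), a list of three. In form: {"travel": [[tx, ty, tz], ...], "dr": [[wx, wy, wz], ...]}. A call has exactly 10 rows; each row is the pose to reach, as a shift and turn from the pose measured when the call began; what a row does not reach only later rows make up. A row lasts 1/10 s, in which the tool goes at most 50 mm and 8.59 degrees, less where a joint would pass 70% of its speed; a pose out of reach is approached as far as the arm can. A call with a number of a shift or a turn outside -1 to 1 is refused whole. A call with a gripper value outside its range is refused whole. "hand" is the opening, from -1 (shut) to 1 (fully open), set as the call begins (left out, the last holds). The fingers move at their own pace and stop on an object; the grip force is fixed at half the most. Time passes only in rows, so rows that repeat a pose let the fingers close, or fill a call up. It gives the time, the measured TCP pose, the force and the opening at its end, in the units of the state.
- telemetry.get_obs(): the state, without advancing time (a new reading comes with each control period).
- imaging.get_image(name): name is "scene" or "top"; returns a dict with "pixels" (480x640x3 uint8, red, green, blue), "range_z" (480x640 float32, mm along the optical axis (not along the pixel's ray), 0 where there is no reading), "fx", "fy", "cx", "cy" (pixels), "extrinsics" (4x4, takes a point from world to camera coordinates). Camera axes: x right, y down, z forward; pixel columns grow to the right and rows downward; lengths in mm; the calibration is good to about 2 mm. A picture is of the moment at which its call begins.
- ticket.close_job(): hands the job in, once; it reports no verdict.
The state is a dict: "t": time; "qpos": joint angles; "qvel": joint speeds; "joint_torque": joint torques, N m; "ee_pos": TCP position; "orientation": TCP orientation; "ft_force": force on the tool from outside, world axes, zero at the start; "moment": the same for the moment, N m; "width": finger opening in mm.
Only numpy, scipy, OpenCV 4.12 (cv2) and the standard library are available. Lean on these libraries where they do the work, as an engineer would, in place of code of your own. Each camera call takes 0.05 s, during which the arm holds its last target. There are 200 camera calls.

TASK

Get the pickle pot ready at the jeweller's bench: with the long-handled brush from the rack, scrub the inside of the white pot up and down at least three times, from the bottom to near the rim, and hang the brush back in its notch. Then put every silver piece lying about the soldering board into the pot, and last slide the pot along the bench, without lifting it, until it stands centred under the nozzle of the jerrycan's tap. Leave the other things on the bench where they are.

Things in the scene. Friction and masses are not known exactly. Their poses are not given: they have to be found in the camera images.
- pot: white plastic pickle pot, open at the top, outside diameter 96 mm at the foot and 100 at the rim, 95 high, wall 3.5, floor 5 thick, 0.3 kg; too wide to grip across. Origin: centre of its underside, z up. It starts empty in front of the robot and slides on the bench
- brush: beaker brush, 225 mm long, 0.11 kg. Along its z axis from the tip (origin): pale bristle head 0 to 75 (firm to diameter 72, soft ends to 86 give way), bare wire stem, diameter 6, 75 to 125, wooden handle 125 to 225 (a flange of diameter 26 at its foot, 10 high, above it diameter 18). At the start it hangs upright in the rack, handle up, tip 12 above the bench
- brush_grip (a point): point on the axis of the brush's handle, 190 mm above the tip: a good place to grip, from above
- brush_flange (a point): point on the brush's axis at the underside of the handle's flange, 125 mm above the tip: it rests on the rack's shelf when the brush hangs
- rack: fixed wooden brush rack: shelf 12 mm thick, top 137 above the bench, with notches 14 wide open to the rack's -x side (towards the robot). Origin: on the bench under the first notch's seat. The shelf spans x -22 to 75, y -65 to 175; first notch at y = 0, from x = -22 to 10; upright board at x = 55. A short brass brush (fixed, top 182 high) fills the second notch at y = 115
- rack_seat (a point): seat of the first notch, 137 mm above the bench, 22 behind the shelf's front edge: where the flange's underside rests. Take the brush out by lifting it 10 to 30 mm (more, and the head meets the shelf) and drawing it to the rack's -x side by 40 mm or more; hang it up the other way round
- can: white jerrycan with a blue tap on a wooden riser, fixed. Origin: on the bench straight under the nozzle, in the middle of a flat black drip mat of diameter 124 mm. Riser and can stand on its +y side from y = 75 on, 210 wide along x, 360 high. The tap's pipe, diameter 18, runs 147 above the bench from the can to the nozzle
- nozzle (a point): lower end of the nozzle, diameter 14 mm, 122 above the bench (27 above the pot's rim when the pot stands under it)
- board: grey-brown soldering board fixed to the bench, 220 x 220 mm, 12 thick, with scorch marks. Origin: centre of its underside. The silver pieces lie flat on it at the start
- band: plain silver ring casting lying flat, outside diameter 27 mm, hole 20, 10 high, 18 g. Origin: centre of its underside, z up
- signet: silver signet ring casting lying flat, outside diameter 24 mm, with a flat face block 6 x 16 on its +x side (which reaches x = 16.5), 9 high, 22 g. Origin: centre of the ring's underside; grip it along its y axis, 24 wide
- ingot: silver bar 48 mm (along its x) x 12 (along its y) x 9 high, 45 g. Origin: centre of its underside; grip it along y
- disc: silver disc, diameter 28 mm, 9 high, 40 g. Origin: centre of its underside
- bezel: silver bezel setting: rectangular foot 30 mm (x) x 22 (y) x 8 high with a round boss of diameter 18, 4 high, on it, 30 g. Origin: centre of its underside; grip it along y
- bur_block: dark wooden block of burs, 60 x 100 x 40, with thin steel burs standing up to 75 above the bench (mm); a bystander, to be left where it is. Origin: centre of its underside
- flux_jar: glass jar with a steel lid, diameter 52, 55 high (mm); a bystander, to be left where it is. Origin: centre of its underside
- torch: hand torch standing upright, 140 tall, foot diameter 72 (mm); a bystander, to be left where it is. Origin: centre of its underside
- spool: reel of copper wire standing on its flange, diameter 56, 34 high (mm); a bystander, to be left where it is. Origin: centre of its underside
- tongs: copper pickle tongs lying flat, 200 long, 16 wide, 10 high (mm); a bystander, to be left where it is. Origin: centre of its underside
Things that resemble listed ones, but are neither listed nor needed, are in the scene too. Leave any red look-alike of the brush alone.

How it is judged (in metres and radians):
On the way, in this order (a step that is already met when the one before it is completed fails the run):
1. the brush stands in the pot, its tip within 12 mm of the pot's floor (horizontal distance between brush and pot below 0.035 m and z of brush in the frame of pot below 0.017 m).
2. first stroke: the brush is drawn up, tip at least 50 mm above the floor (horizontal distance between brush and pot below 0.035 m and z of brush in the frame of pot between 0.055 and 0.13 m).
3. down to the floor again (all of step 1).
4. second stroke up (all of step 2).
5. down to the floor again (all of step 3).
6. third stroke up (all of step 4).
7. the brush hangs in its notch, let go (horizontal distance between brush_flange and rack_seat below 0.016 m and z of brush_flange in the frame of rack_seat between -0.006 and 0.006 m and angle between brush's own z axis and vertical below 0.2 rad and contact force between the fingers and brush below 0.05 N), for 0.3 s.
8. every silver piece lies in the pot, let go (horizontal distance between each of band, signet, ingot, disc, bezel and pot below 0.05 m and z of band in the frame of pot between -0.005 and 0.075 m and z of signet in the frame of pot between -0.005 and 0.075 m and z of ingot in the frame of pot between -0.005 and 0.075 m and z of disc in the frame of pot between -0.005 and 0.075 m and z of bezel in the frame of pot between -0.005 and 0.075 m and contact force between the fingers and band below 0.05 N and contact force between the fingers and signet below 0.05 N and contact force between the fingers and ingot below 0.05 N and contact force between the fingers and disc below 0.05 N and contact force between the fingers and bezel below 0.05 N), for 0.3 s.
9. the pot stands centred under the nozzle (horizontal distance between pot and nozzle below 0.02 m and angle between pot's own z axis and vertical below 0.06 rad), for 0.3 s.
At the end, for the whole second after the job is handed in: The pot stands upright with its centre within 20 mm of the point under the nozzle, every silver piece inside it below the rim; the brush hangs upright in the first notch (flange within 16 mm of the seat and within 6 mm of the shelf's height); all released and at rest (all of step 7 and all of step 9 and horizontal distance between each of band, signet, ingot, disc, bezel and pot below 0.05 m and z of band in the frame of pot between -0.005 and 0.075 m and z of signet in the frame of pot between -0.005 and 0.075 m and z of ingot in the frame of pot between -0.005 and 0.075 m and z of disc in the frame of pot between -0.005 and 0.075 m and z of bezel in the frame of pot between -0.005 and 0.075 m and linear speed of each of pot, brush, band, signet, ingot, disc, bezel below 0.02 m/s); the robot touches nothing.
It fails at once if the pot is lifted off the bench by more than 25 mm (height (world z) of pot above 0.025 m).
It fails at once if the pot is tipped by more than 0.5 rad (angle between pot's own z axis and vertical above 0.5 rad).
It fails at once if a bystander is shifted by more than 30 mm (distance of any of bur_block, flux_jar, torch, spool, tongs from where it was at the start of the episode above 0.03 m).
Of band, signet, ingot, disc, bezel only 3 to 5 are there at a start; the rules pass over those that are not, and their reading is None.
At some moment in a run one of band, signet, ingot, disc, bezel may be knocked a few centimetres aside while the robot is not near it.
Once in a run the grip may slacken for a moment while it holds something.
It also fails if it takes over 210 s, if anything falls off the work surface, if the arm or the gripper's body presses on something with over 40 N, if the wrist force passes 120 N, or if a joint passes its speed limit or range.

## Working session

There is one attempt and no reset: what is moved stays moved. The work goes in short steps, Python scripts to look and compute and a tool call to move; the robot and the scene stay as the last step left them, time stands still between calls to the robot, and variables do not carry over. Pictures are saved under pics/ and viewed, about 12 in all and at most 16, crops included, and the job is handed in when it is done.

Besides the shell and the picture viewer there is one more tool, called as name(argument=value, ...) on one line, values as JSON. jog_arm: Moves the arm, as the interface text tells. Its arguments: {"type":"object","properties":{"travel":{"type":"array"},"dr":{"type":"array"},"hand":{"type":"number"}},"required":["travel","dr"]}

```bash
mkdir -p pics; cat > h.py <<'E'
import numpy as np,cv2
from workcell import telemetry,imaging,ticket
def grab(n):
    d=imaging.get_image(n)
    np.savez('last_'+n,**d); return d
def load(n): return dict(np.load('last_'+n+'.npz'))
def cloud(d):
    z=d['range_z']; v,u=np.mgrid[:480,:640]
    p=np.stack([(u-d['cx'])/d['fx']*z,(v-d['cy'])/d['fy']*z,z],-1)
    T=np.linalg.inv(d['extrinsics']); w=p@T[:3,:3].T+T[:3,3]; w[z==0]=np.nan; return w
def save(n,img): cv2.imwrite('pics/'+n,cv2.cvtColor(img,cv2.COLOR_RGB2BGR))
E
python3 - <<'E'
from h import *
for n in('scene','top'):
    d=grab(n); save(n+'0.png',d['pixels'])
    print(n,d['fx'],d['fy'],d['cx'],d['cy'],np.round(d['extrinsics'],3).tolist())
o=telemetry.get_obs();print(o)
E
```

```text
scene 565.6024710818854 565.6024710818854 328.7406209080409 233.5545725095302 [[0.73, 0.684, -0.014, -379.011], [0.551, -0.6, -0.58, -258.697], [-0.405, 0.415, -0.815, 1390.008], [0.0, 0.0, 0.0, 1.0]]
top 552.276412498942 552.276412498942 319.09253911498746 243.16670717603023 [[-0.009, -1.0, 0.022, -55.194], [-0.997, 0.007, -0.078, 586.394], [0.078, -0.023, -0.997, 1108.982], [0.0, 0.0, 0.0, 1.0]]
{'t': 0.1, 'qpos': array([-1.32898893e+00,  4.23768119e-01,  1.63057849e+00,  1.30379876e-05,
        1.08857759e+00, -1.89952092e-02]), 'qvel': array([-0.00134167, -0.00233036, -0.00320481, -0.0003267 , -0.00025209,
        0.00037589]), 'joint_torque': array([-1.41177268e-03, -5.45618141e+01, -2.74323463e+01,  6.44406583e-02,
        1.87872030e-02, -1.37930797e-06]), 'ee_pos': array([ 161.07660682, -603.39138926,  221.99089674]), 'orientation': array([-2.49076722e+00,  1.91321795e+00,  1.62247812e-03]), 'ft_force': array([-0.30222583, -0.61163809, -0.22983958]), 'moment': array([-0.02719262,  0.00886277, -0.00936908]), 'width': 87.32712358401002}
```

View pics/scene0.png

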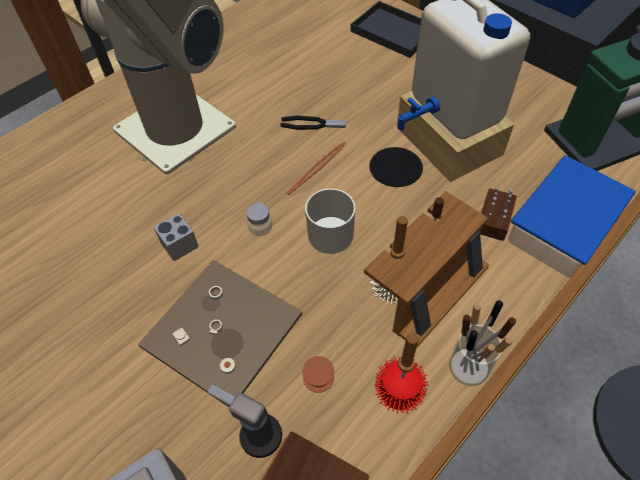

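View pics/top0.png

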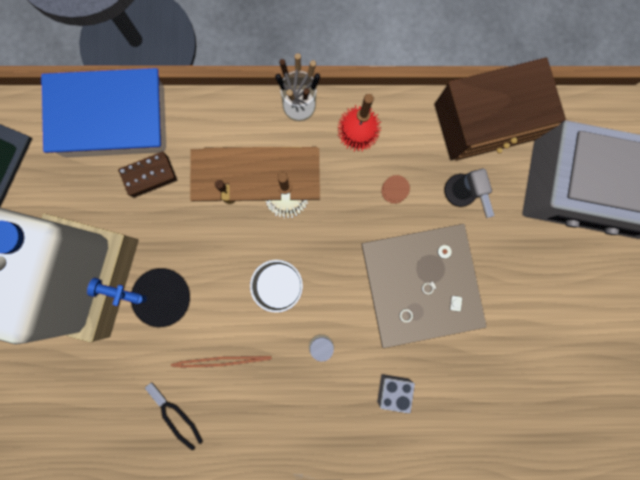

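The pot is at top (276,286), the wood-handled pale brush at (284,185) in the rack, and a red look-alike at (360,125), which I'll leave. Candidate pieces on the board are at (445,251), (429,288), (406,316) and (456,303). I'll enlarge them and measure.

```bash
python3 - <<'E'
from h import *
d=load('top');w=cloud(d);s=load('scene');ws=cloud(s)
a=cv2.resize(d['pixels'][220:360,350:500],None,fx=4,fy=4,interpolation=cv2.INTER_CUBIC)[:560,:400*2]
b=cv2.resize(s['pixels'][270:390,140:260],None,fx=4,fy=4,interpolation=cv2.INTER_CUBIC)
c=np.zeros((560,800,3),np.uint8); c[:,:400]=cv2.resize(d['pixels'][230:350,370:490],(400,400)).repeat(1,0)[:400].__class__ and cv2.copyMakeBorder(cv2.resize(d['pixels'][235:345,380:490],(400,400),interpolation=cv2.INTER_CUBIC),0,160,0,0,cv2.BORDER_CONSTANT)
c[:400,400:]=cv2.resize(b,(400,400)); save('crop1.png',c)
# pieces: pixels above board by depth & bright, in both cams
for n,im,W in(('top',d,w),('scene',s,ws)):
    h=cv2.cvtColor(im['pixels'],cv2.COLOR_RGB2HSV)
    m=((h[...,2]>170)&(h[...,1]<70)&(W[...,2]>8)&(W[...,2]<45)).astype(np.uint8)
    k,l,st,ce=cv2.connectedComponentsWithStats(m)
    for i in range(1,k):
        if 12<st[i,4]<900:
            p=W[l==i]; r=cv2.minAreaRect(p[:,:2].astype(np.float32)); print(n,st[i],np.round(ce[i]),np.round(r[0],1),np.round(r[1],1),round(r[2]),'z',np.nanpercentile(p[:,2],[10,50,95]).round(1),'med',np.median(p,0).round(1))
# pot rim
def fit(P):
    A=np.c_[2*P[:,:2],np.ones(len(P))]; x=np.linalg.lstsq(A,(P[:,:2]**2).sum(1),rcond=None)[0]; return x[:2],np.sqrt(x[2]+x[:2]@x[:2])
def near(W,x,y,r,z0,z1):
    return W[(np.hypot(W[...,0]-x,W[...,1]-y)<r)&(W[...,2]>z0)&(W[...,2]<z1)]
u=lambda c,r:w[r,c].round(1)
print('px',{k:u(*k) for k in[(276,286),(284,182),(160,297),(252,286),(137,299),(423,285),(321,348),(396,394),(461,190),(220,360),(195,195),(315,195),(363,243),(464,225),(383,347),(485,325)]})
c0=w[286,276,:2]
for n,W in(('top',w),('scene',ws)):
    P=near(W,c0[0],c0[1],65,88,102); print(n,'rim',len(P),fit(P),P[:,2].mean())
# brush handle
b0=w[182,284,:2]
for n,W in(('top',w),('scene',ws)):
    for z0,z1 in((150,180),(180,215),(215,232),(232,245)):
        P=near(W,b0[0],b0[1],40,z0,z1); print(n,'handle',z0,len(P),np.nanmedian(P,0).round(1) if len(P) else 0, P.min(0).round(1) if len(P) else 0,P.max(0).round(1) if len(P) else 0)
# mat
h=d['pixels'].sum(-1); M=(h<110)&(np.abs(w[...,2])<6); 
mc=w[297,160,:2]; P=w[M&(np.hypot(w[...,0]-mc[0],w[...,1]-mc[1])<75)]
r=cv2.minEnclosingCircle(P[:,:2].astype(np.float32)); print('mat',r, len(P))
h=cv2.cvtColor(s['pixels'],cv2.COLOR_RGB2GRAY); sc=(ws[...,2]<6)&(h<45)&(np.hypot(ws[...,0]-mc[0],ws[...,1]-mc[1])<75)
print('mat scene',cv2.minEnclosingCircle(ws[sc][:,:2].astype(np.float32)))
E
```

```text
top [438 245  14  14 138] [445. 251.] [ 568.  -319.3] [26.9 29.4] 72 z [17.5 21.8 25. ] med [ 568.  -319.    21.8]
top [258 267  12  14  22] [262. 273.] [525.5  56.4] [ 5.9 33.8] 51 z [ 8.9  9.8 22.6] med [526.1  58.9   9.8]
top [267 280  10   5  13] [272. 282.] [508.1  38.1] [20.2  6.3] 56 z [ 8.4  9.4 11.1] med [507.5  37.6   9.4]
top [423 282  13  13  77] [429. 288.] [ 493.1 -283.9] [22.5 27.2] 38 z [14.2 22.  25.3] med [ 494.3 -285.5   22. ]
top [275 294   7   5  14] [278. 296.] [478.9  25.2] [ 6.5 12.5] 13 z [8.1 9.  9.6] med [478.6  25.3   9. ]
top [450 296  12  16 153] [456. 303.] [ 460.9 -340.4] [22.3 30.8] 80 z [18.2 22.3 27.3] med [ 461.1 -339.4   22.3]
top [400 309  13  14  93] [406. 316.] [ 436.3 -236. ] [25.5 27.1] 89 z [12.3 20.8 25.4] med [ 435.7 -235.3   20.8]
top [148 385  16  19 111] [155. 395.] [283.7 274. ] [40.6 11.7] 39 z [10.4 13.3 16.3] med [283.1 272.2  13.3]
scene [209 286  13  11  39] [215. 291.] [ 437.5 -235. ] [23.6 25. ] 49 z [19.3 21.4 23.5] med [ 440.3 -234.4   21.4]
scene [209 320  13  13  56] [215. 326.] [ 493.  -283.1] [21.6 28.4] 20 z [18.6 20.4 23
[... 1235 characters left out ...]
79.1]
top handle 180 38 [673.3   3.7 197.9] [671.5  -3.  180. ] [679.   13.3 211.7]
top handle 215 19 [672.9   3.2 224.7] [671.6  -3.5 216.4] [679.5  11.9 231.3]
top handle 232 86 [679.7   6.1 237.4] [672.5  -2.2 232.3] [687.8  13.2 241.5]
scene handle 150 97 [687.   -1.  164.7] [674.7  -4.2 150. ] [691.9  10.3 180. ]
scene handle 180 129 [686.6  -1.3 196.5] [672.9  -4.4 180.2] [691.5  10.8 214.8]
scene handle 215 69 [686.7  -1.6 223.9] [675.8  -4.5 215.3] [691.3   9.6 231.9]
scene handle 232 80 [683.    3.9 235.9] [674.8  -3.2 232. ] [692.1  13.2 239.2]
mat ((478.93109130859375, 268.73486328125), 58.085350036621094) 2248
mat scene ((479.6624755859375, 267.8094177246094), 63.225013732910156)
```

View pics/crop1.png

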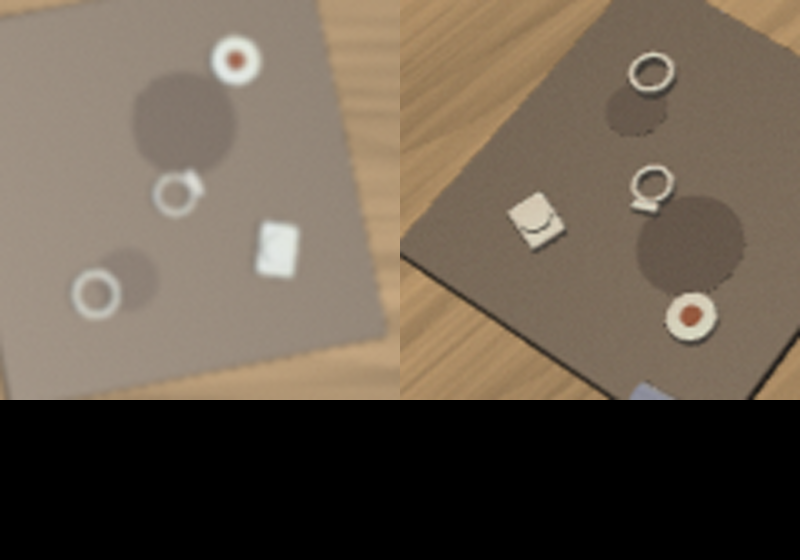

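From the crop, left to right in the top view: band at (406,316), signet with its face block at (429,288), bezel with foot and boss at (456,303), and disc with a copper-coloured centre spot at (445,251). There's no ingot. Sizes and heights match the list. First move is to the brush.

jog_arm(travel=[[0.65,0.76,0.2],[0.65,0.76,0.2],[0.65,0.76,0.2],[0.65,0.76,0.2],[0.65,0.76,0.2],[0.65,0.76,0.2],[0.65,0.76,0.2],[0.65,0.76,0.2],[0.65,0.76,0.2],[0.65,0.76,0.2]], dr=[[0,0,0.834],[0,0,0.834],[0,0,0.834],[0,0,0.834],[0,0,0.834],[0,0,0.834],[0,0,0.834],[0,0,0.834],[0,0,0.834],[0,0,0.834]], hand=1)

```text
t: 1.1
ee_pos: [422.1, -297.9, 302.2]
orientation: [3.141, 0.007, -0.002]
ft_force: [0.1, 0.4, 0.2]
width: 87.6
```

jog_arm(travel=[[0.65,0.754,0],[0.65,0.754,0],[0.65,0.754,0],[0.65,0.754,0],[0.65,0.754,0],[0.65,0.754,0],[0.65,0.754,0],[0.65,0.754,0],[0.65,0.754,0],[0.65,0.754,0]], dr=[[0,0,0],[0,0,0],[0,0,0],[0,0,0],[0,0,0],[0,0,0],[0,0,0],[0,0,0],[0,0,0],[0,0,0]])

```text
t: 2.1
ee_pos: [681.9, 3.2, 300.7]
orientation: [3.141, 0.004, -0.005]
ft_force: [0.3, -0.2, 0.2]
width: 87.8
```

jog_arm(travel=[[0,0,-0.03],[0,0,-0.06],[0,0,-0.1],[0,0,-0.14],[0,0,-0.18],[0,0,-0.22],[0,0,-0.26],[0,0,-0.29],[0,0,-0.298],[0,0,-0.298]], dr=[[0,0,0],[0,0,0],[0,0,0],[0,0,0],[0,0,0],[0,0,0],[0,0,0],[0,0,0],[0,0,0],[0,0,0]])

```text
t: 3.1
ee_pos: [681.8, 3.3, 180.9]
orientation: [3.141, 0.004, -0.007]
ft_force: [0.7, -0.1, -0.6]
width: 88.1
```

jog_arm(travel=[[0,0,0],[0,0,0],[0,0,0],[0,0,0],[0,0,0],[0,0,0],[0,0,0],[0,0,0],[0,0,0],[0,0,0]], dr=[[0,0,0],[0,0,0],[0,0,0],[0,0,0],[0,0,0],[0,0,0],[0,0,0],[0,0,0],[0,0,0],[0,0,0]], hand=-1)

```text
t: 4.1
ee_pos: [681.8, 3.3, 180.9]
orientation: [3.141, 0.004, -0.007]
ft_force: [-0.7, 0.7, -0.1]
width: 17.8
```

jog_arm(travel=[[0,0,0.015],[0,0,0.03],[0,0,0.045],[0,0,0.045],[-0.03,0,0.045],[-0.07,0,0.045],[-0.12,0,0.045],[-0.17,0,0.045],[-0.22,0,0.045],[-0.24,0,0.045]], dr=[[0,0,0],[0,0,0],[0,0,0],[0,0,0],[0,0,0],[0,0,0],[0,0,0],[0,0,0],[0,0,0],[0,0,0]])

```text
t: 5.1
ee_pos: [583.5, 3.3, 198.7]
orientation: [3.141, 0.004, -0.008]
ft_force: [1.3, -0.3, -0.3]
width: 17.4
```

jog_arm(travel=[[0,0,0.05],[0,0,0.11],[0,0,0.17],[0,0,0.23],[0,0,0.25],[-0.05,0.03,0.25],[-0.12,0.05,0.25],[-0.18,0.05,0.25],[-0.21,0.05,0.25],[-0.21,0.05,0.25]], dr=[[0,0,0],[0,0,0],[0,0,0],[0,0,0],[0,0,0],[0,0,0],[0,0,0],[0,0,0],[0,0,0],[0,0,0]])

```text
t: 6.1
ee_pos: [498.3, 23.3, 298.3]
orientation: [3.141, 0.004, -0.009]
ft_force: [-1.3, 0.8, -2.0]
width: 17.4
```

```bash
python3 - <<'E'
from h import *
o=telemetry.get_obs();print(o['ee_pos'],o['width'],o['ft_force'])
d=grab('top');s=grab('scene');save('c2.png',np.hstack([d['pixels'][140:400,180:480],cv2.resize(s['pixels'][100:360,230:530],(300,260))]))
ws=cloud(s)
for W in(cloud(d),ws):
    P=W[(W[...,2]>88)&(W[...,2]<102)&(np.hypot(W[...,0]-500,W[...,1]-24)<60)];print(len(P),P.mean(0))
P=ws[(ws[...,2]>185)&(ws[...,2]<230)&(np.hypot(ws[...,0]-500,ws[...,1]-24)<60)];print(len(P),P.mean(0) if len(P) else 0)
E
```

```text
[498.29191262  23.26552349 298.33012729] 17.3621006031854 [-1.25013952  0.7902975  -1.98400114]
0 [nan nan nan]
262 [515.06481152  10.43884635  92.99054837]
1023 [505.00821716  19.56434178 198.80638674]<stdin>:6: RuntimeWarning: Mean of empty slice.
  ret = um.true_divide(
```

View pics/c2.png

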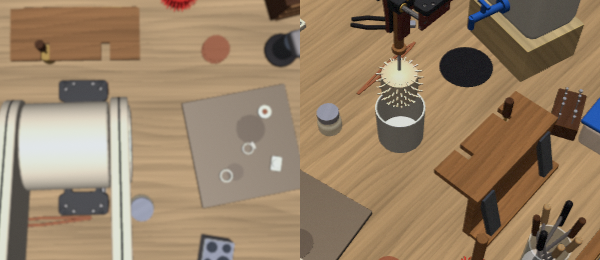

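The picture shows the brush upright, right above the pot. Scrubbing now.

jog_arm(travel=[[0.003,0,-0.03],[0.005,0,-0.06],[0.005,0,-0.1],[0.005,0,-0.14],[0.005,0,-0.18],[0.005,0,-0.22],[0.005,0,-0.26],[0.005,0,-0.285],[0.005,0,-0.294],[0.005,0,-0.294]], dr=[[0,0,0],[0,0,0],[0,0,0],[0,0,0],[0,0,0],[0,0,0],[0,0,0],[0,0,0],[0,0,0],[0,0,0]])

```text
t: 7.2
ee_pos: [502.1, 23.1, 180.4]
orientation: [3.141, 0.004, -0.009]
ft_force: [-0.1, 0.5, -0.7]
width: 18.2
```

jog_arm(travel=[[0,0,-0.005],[0,0,-0.01],[0,0,-0.01],[0,0,-0.01],[0,0,0.03],[0,0,0.07],[0,0,0.11],[0,0,0.15],[0,0,0.165],[0,0,0.165]], dr=[[0,0,0],[0,0,0],[0,0,0],[0,0,0],[0,0,0],[0,0,0],[0,0,0],[0,0,0],[0,0,0],[0,0,0]])

```text
t: 8.2
ee_pos: [502.7, 23.2, 247.3]
orientation: [3.141, 0.004, -0.005]
ft_force: [-0.3, 1.3, -1.3]
width: 17.4
```

```bash
python3 - <<'E'
from h import *
s=grab('scene');d=grab('top');ws=cloud(s)
save('c3.png',cv2.resize(s['pixels'][100:280,230:470],(720,540),interpolation=cv2.INTER_CUBIC))
W=ws[(np.hypot(ws[...,0]-502,ws[...,1]-23)<62)&(ws[...,2]>90)&(ws[...,2]<98)]
A=np.c_[2*W[:,:2],np.ones(len(W))];print(len(W),np.linalg.lstsq(A,(W[:,:2]**2).sum(1),rcond=None)[0][:2])
E
```

```text
268 [499.1979406   25.97845345]
```

View pics/c3.png

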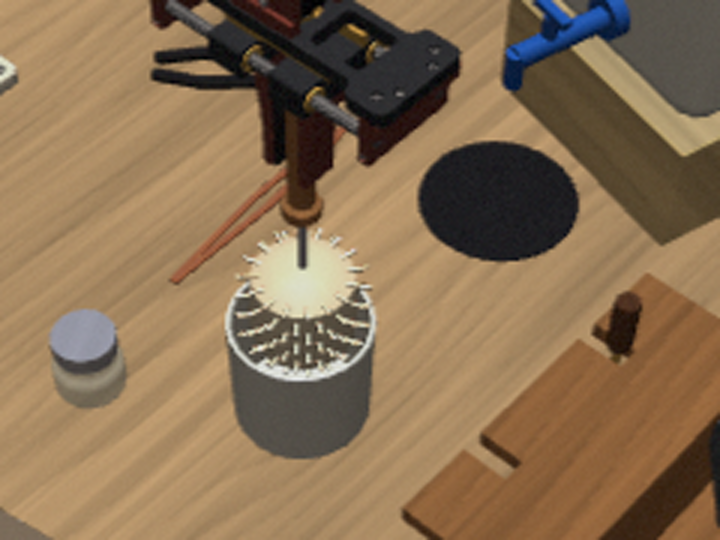

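The brush is upright in the pot, with its head rising out of the rim at (300,290). Two more strokes.

jog_arm(travel=[[0,0,-0.05],[0,0,-0.1],[0,0,-0.15],[0,0,-0.175],[0,0,-0.178],[0,0,-0.178],[0,0,-0.12],[0,0,-0.06],[0,0,-0.01],[0,0,0]], dr=[[0,0,0],[0,0,0],[0,0,0],[0,0,0],[0,0,0],[0,0,0],[0,0,0],[0,0,0],[0,0,0],[0,0,0]])

```text
t: 9.3
ee_pos: [503.2, 23.2, 248.4]
orientation: [3.141, 0.004, -0.002]
ft_force: [0.2, -0.2, -1.4]
width: 17.6
```

jog_arm(travel=[[0,0,-0.05],[0,0,-0.1],[0,0,-0.15],[0,0,-0.175],[0,0,-0.178],[0,0,-0.178],[0,0,-0.12],[0,0,-0.06],[0,0,-0.01],[0,0,0]], dr=[[0,0,0],[0,0,0],[0,0,0],[0,0,0],[0,0,0],[0,0,0],[0,0,0],[0,0,0],[0,0,0],[0,0,0]])

```text
t: 10.3
ee_pos: [505.2, 23.2, 251.6]
orientation: [3.141, 0.004, 0.007]
ft_force: [-0.8, -0.6, -1.1]
width: 17.6
```

jog_arm(travel=[[0,0,-0.05],[0,0,-0.1],[0,0,-0.15],[0,0,-0.175],[0,0,-0.178],[0,0,-0.178],[0,0,-0.12],[0,0,-0.06],[0,0,-0.01],[0,0,0]], dr=[[0,0,0],[0,0,0],[0,0,0],[0,0,0],[0,0,0],[0,0,0],[0,0,0],[0,0,0],[0,0,0],[0,0,0]])

```text
t: 11.3
ee_pos: [507.1, 23.3, 254.9]
orientation: [3.141, 0.004, 0.017]
ft_force: [0.1, 0.8, -1.4]
width: 17.6
```

```bash
python3 - <<'E'
from h import *
o=telemetry.get_obs();print(o['ee_pos'],o['width'],o['ft_force'])
s=grab('scene');ws=cloud(s)
save('c4.png',cv2.resize(s['pixels'][100:280,230:470],(720,540),interpolation=cv2.INTER_CUBIC))
# flange radius>10.5 about axis
c=o['ee_pos']
W=ws[(np.hypot(ws[...,0]-c[0],ws[...,1]-c[1])<20)&(ws[...,2]>c[2]-70)&(ws[...,2]<c[2]-5)]
r=np.hypot(W[:,0]-c[0],W[:,1]-c[1])
for z in range(int(c[2])-70,int(c[2])-5,5):
  q=(W[:,2]>=z)&(W[:,2]<z+5);print(z-int(c[2]),q.sum(),W[q].mean(0).round(1) if q.any() else '')
E
```

```text
[507.08990671  23.29176721 254.85955548] 17.620854145887897 [ 0.07447005  0.81525137 -1.38420796]
-70 6 [509.   23.8 187.5]
-65 5 [507.9  23.9 192.4]
-60 4 [509.6  24.6 196.3]
-55 3 [509.5  23.4 199.7]
-50 0 
-45 8 [514.8  20.2 212.8]
-40 31 [513.3  19.3 217.1]
-35 57 [511.3  22.1 221.4]
-30 18 [511.6  20.8 226.6]
-25 19 [511.3  20.7 231.2]
-20 22 [511.8  21.  236.7]
-15 13 [508.8  19.2 241.7]
-10 8 [508.1  18.1 246.2]
```

View pics/c4.png

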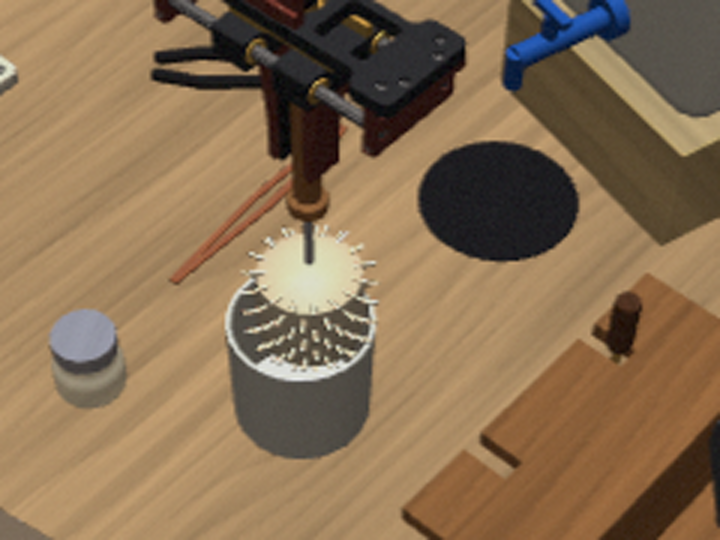

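Brush still gripped, with the flange 34–45 mm below the TCP as expected, so no slip. Hang it back.

jog_arm(travel=[[0,0,0.04],[0,0,0.09],[0,0,0.125],[0,0,0.125],[0.04,-0.02,0.125],[0.09,-0.04,0.125],[0.14,-0.05,0.125],[0.18,-0.05,0.125],[0.19,-0.05,0.125],[0.19,-0.05,0.125]], dr=[[0,0,-0.01],[0,0,-0.01],[0,0,-0.01],[0,0,-0.01],[0,0,-0.01],[0,0,-0.01],[0,0,-0.01],[0,0,-0.01],[0,0,-0.01],[0,0,-0.01]])

```text
t: 12.35
ee_pos: [582.1, 3.3, 302.5]
orientation: [3.141, -0.021, 0.011]
ft_force: [-0.2, 0.0, -1.5]
width: 17.5
```

jog_arm(travel=[[0,0,-0.04],[0,0,-0.09],[0,0,-0.14],[0,0,-0.19],[0,0,-0.23],[0,0,-0.255],[0,0,-0.26],[0,0,-0.26],[0,0,-0.26],[0,0,-0.26]], dr=[[0,0,0],[0,0,0],[0,0,0],[0,0,0],[0,0,0],[0,0,0],[0,0,0],[0,0,0],[0,0,0],[0,0,0]])

```text
t: 13.35
ee_pos: [582.1, 3.4, 199.1]
orientation: [3.141, -0.021, 0.012]
ft_force: [0.1, 0.1, -1.2]
width: 17.5
```

jog_arm(travel=[[0.03,0,0],[0.06,0,0],[0.09,0,0],[0.12,0,0],[0.15,0,0],[0.18,0,0],[0.21,0,0],[0.24,0,0],[0.249,0,0],[0.249,0,0]], dr=[[0,0,0],[0,0,0],[0,0,0],[0,0,0],[0,0,0],[0,0,0],[0,0,0],[0,0,0],[0,0,0],[0,0,0]])

```text
t: 14.35
ee_pos: [682.1, 3.4, 198.8]
orientation: [3.141, -0.021, 0.011]
ft_force: [0.9, 0.0, -1.7]
width: 17.9
```

jog_arm(travel=[[0,0,-0.01],[0,0,-0.02],[0,0,-0.03],[0,0,-0.037],[0,0,-0.041],[0,0,-0.044],[0,0,-0.044],[0,0,-0.044],[0,0,-0.044],[0,0,-0.044]], dr=[[0,0,0],[0,0,0],[0,0,0],[0,0,0],[0,0,0],[0,0,0],[0,0,0],[0,0,0],[0,0,0],[0,0,0]])

```text
t: 15.35
ee_pos: [682.2, 3.4, 181.4]
orientation: [3.141, -0.021, 0.012]
ft_force: [-0.7, -0.2, -0.4]
width: 17.8
```

jog_arm(travel=[[0,0,0],[0,0,0],[0,0,0],[0,0,0],[0,0,0],[0,0,0],[0,0,0],[0,0,0],[0,0,0],[0,0,0]], dr=[[0,0,0],[0,0,0],[0,0,0],[0,0,0],[0,0,0],[0,0,0],[0,0,0],[0,0,0],[0,0,0],[0,0,0]], hand=1)

```text
t: 16.35
ee_pos: [682.1, 3.3, 181.4]
orientation: [3.141, -0.021, 0.012]
ft_force: [0.1, -0.1, 0.1]
width: 88.0
```

jog_arm(travel=[[0,0,0.03],[0,0,0.07],[0,0,0.12],[0,0,0.18],[0,0,0.24],[0,0,0.29],[-0.05,0,0.3],[-0.15,0,0.3],[-0.25,0,0.3],[-0.3,0,0.3]], dr=[[0,0,0],[0,0,0],[0,0,0],[0,0,0],[0,0,0],[0,0,0],[0,0,0],[0,0,0],[0,0,0],[0,0,0]])

```text
t: 17.35
ee_pos: [559.7, 3.4, 303.1]
orientation: [3.141, -0.021, 0.013]
ft_force: [0.6, -0.3, 0.3]
width: 87.7
```

```bash
python3 - <<'E'
from h import *
s=grab('scene');ws=cloud(s);d=grab('top');w=cloud(d)
save('c5.png',np.hstack([cv2.resize(s['pixels'][140:320,320:520],(500,450)),cv2.resize(d['pixels'][230:350,370:490],(300,300)).__class__(shape=(450,0,3),dtype=np.uint8)]))
for z0,z1 in((137,150),(150,180),(180,215),(215,245)):
  for W in(ws,w):
    P=W[(np.hypot(W[...,0]-682,W[...,1]-3)<30)&(W[...,2]>z0)&(W[...,2]<z1)];print(z0,len(P),np.median(P,0).round(1) if len(P) else '',P[:,2].max() if len(P) else '')
for n,im,W in(('top',d,w),('scene',s,ws)):
    h=cv2.cvtColor(im['pixels'],cv2.COLOR_RGB2HSV)
    m=((h[...,2]>150)&(h[...,1]<75)&(W[...,2]>12)&(W[...,2]<45)&(W[...,1]<-150)&(W[...,0]>350)).astype(np.uint8)
    k,l,st,ce=cv2.connectedComponentsWithStats(m)
    for i in range(1,k):
        if 12<st[i,4]<900:
            p=W[l==i]; r=cv2.minAreaRect(p[:,:2].astype(np.float32)); print(n,st[i,4],np.round(ce[i]),np.round(r[0],1),np.round(r[1],1),round(r[2]))
E
```

```text
137 274 [689.7  -3.6 138.5] 149.96379348308892
137 34 [707.4  -2.6 138.7] 142.9935616916614
150 97 [686.5  -1.1 165.2] 179.98043979619808
150 0  
180 131 [686.7  -0.9 197.6] 214.9963406950675
180 0  
215 149 [685.    1.4 233.6] 239.06320990273161
215 25 [685.8   4.6 237.2] 240.50894956696595
top 158 [445. 251.] [ 568.1 -321. ] [30.4 30. ] 66
top 115 [429. 288.] [ 491.9 -284.3] [26.6 27.6] 28
top 181 [456. 303.] [ 460.1 -341.5] [26.1 33.7] 82
scene 53 [215. 291.] [ 436.9 -236.4] [26.8 23.8] 52
scene 72 [215. 326.] [ 492.9 -282.5] [24.3 30. ] 32
scene 157 [180. 335.] [ 462.3 -339.6] [21.  29.5] 81
scene 137 [227. 365.] [ 568.3 -318.7] [26.3 25.5] 37
```

View pics/c5.png

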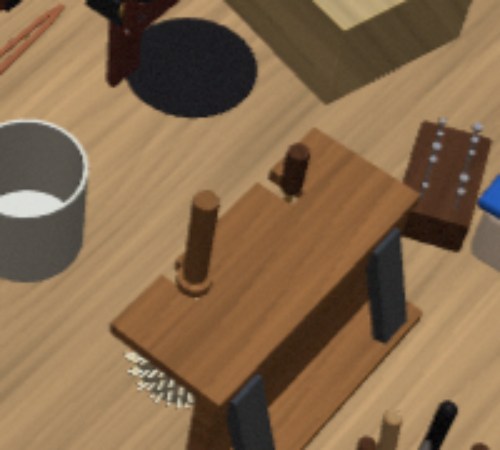

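The brush hangs in its notch with its flange on the shelf, and the handle reads the same as at the start. The piece positions are unchanged. Next is the disc, after a quick check on torch clearance.

```bash
python3 - <<'E'
from h import *
for n in('top','scene'):
    W=cloud(load(n)); P=W[(W[...,2]>35)&(W[...,2]<200)&(np.hypot(W[...,0]-680,W[...,1]+345)<110)]; P=P[P[:,0]<720]
    for z in range(35,160,25):
        Q=P[(P[:,2]>=z)&(P[:,2]<z+25)]
        if len(Q): print(n,z,len(Q),np.percentile(Q,2,axis=0).round(),np.percentile(Q,98,axis=0).round())
E
```

```text
top 35 117 [ 676. -362.   35.] [ 712. -237.   59.]
top 60 84 [ 676. -362.   61.] [ 712. -338.   84.]
top 85 119 [ 677. -355.   85.] [ 715. -338.  110.]
top 110 213 [ 626. -383.  111.] [ 708. -342.  135.]
top 135 529 [ 629. -379.  135.] [ 712. -345.  144.]
scene 35 128 [ 688. -382.   35.] [ 720. -238.   60.]
scene 60 104 [ 698. -382.   61.] [ 720. -344.   84.]
scene 85 224 [ 693. -382.   86.] [ 720. -343.  109.]
scene 110 427 [ 628. -385.  112.] [ 718. -345.  135.]
scene 135 704 [ 634. -380.  135.] [ 714. -346.  141.]
```

jog_arm(travel=[[0.02,-0.08,-0.02],[0.02,-0.16,-0.05],[0.02,-0.24,-0.08],[0.02,-0.32,-0.12],[0.02,-0.4,-0.16],[0.02,-0.48,-0.2],[0.02,-0.56,-0.25],[0.02,-0.65,-0.25],[0.02,-0.74,-0.25],[0.02,-0.805,-0.25]], dr=[[0,0,-0.09],[0,0,-0.18],[0,0,-0.27],[0,0,-0.36],[0,0,-0.45],[0,0,-0.54],[0,0,-0.63],[0,0,-0.72],[0,0,-0.81],[0,0,-0.9]])

```text
t: 18.45
ee_pos: [569.6, -321.7, 204.2]
orientation: [2.364, -2.06, 0.014]
ft_force: [0.2, 1.0, 0.3]
width: 87.5
```

jog_arm(travel=[[-0.003,0.005,-0.03],[-0.003,0.005,-0.07],[-0.003,0.005,-0.12],[-0.003,0.005,-0.18],[-0.003,0.005,-0.24],[-0.003,0.005,-0.3],[-0.003,0.005,-0.36],[-0.003,0.005,-0.41],[-0.003,0.005,-0.45],[-0.003,0.005,-0.46]], dr=[[0,0,-0.08],[0,0,-0.15],[0,0,-0.178],[0,0,-0.178],[0,0,-0.178],[0,0,-0.178],[0,0,-0.178],[0,0,-0.178],[0,0,-0.178],[0,0,-0.178]])

```text
t: 19.45
ee_pos: [568.4, -319.7, 18.7]
orientation: [2.053, -2.368, 0.01]
ft_force: [0.3, -0.3, 0.4]
width: 87.9
```

jog_arm(travel=[[0,0,-0.006],[0,0,-0.006],[0,0,-0.006],[0,0,-0.006],[0,0,-0.006],[0,0,-0.006],[0,0,-0.006],[0,0,-0.006],[0,0,-0.006],[0,0,-0.006]], dr=[[0,0,0],[0,0,0],[0,0,0],[0,0,0],[0,0,0],[0,0,0],[0,0,0],[0,0,0],[0,0,0],[0,0,0]], hand=-1)

```text
t: 20.45
ee_pos: [568.5, -319.7, 16.4]
orientation: [2.053, -2.368, 0.01]
ft_force: [-0.2, 0.1, 1.3]
width: 26.4
```

jog_arm(travel=[[0,0,0.04],[0,0,0.1],[0,0,0.18],[0,0,0.26],[-0.01,0.08,0.32],[-0.03,0.18,0.35],[-0.05,0.28,0.35],[-0.07,0.38,0.35],[-0.09,0.48,0.35],[-0.11,0.56,0.35]], dr=[[0,0,0],[0,0,0],[0,0,0],[0,0,0],[0,0,0],[0,0,0],[0,0,0],[0,0,0],[0,0,0],[0,0,0]])

```text
t: 21.45
ee_pos: [523.9, -93.8, 157.5]
orientation: [2.054, -2.368, 0.011]
ft_force: [0.3, 0.1, -0.4]
width: 26.5
```

jog_arm(travel=[[-0.02,0.08,0],[-0.04,0.17,0],[-0.055,0.25,0],[-0.06,0.29,0],[-0.06,0.296,0],[-0.06,0.296,-0.05],[-0.06,0.296,-0.11],[-0.06,0.296,-0.17],[-0.06,0.296,-0.22],[-0.06,0.296,-0.23]], dr=[[0,0,0],[0,0,0],[0,0,0],[0,0,0],[0,0,0],[0,0,0],[0,0,0],[0,0,0],[0,0,0],[0,0,0]])

```text
t: 22.45
ee_pos: [499.0, 23.7, 64.2]
orientation: [2.051, -2.367, 0.008]
ft_force: [-0.2, 0.5, -0.7]
width: 26.9
```

jog_arm(travel=[[0,0,0],[0,0,0],[0,0,0],[0,0,0],[0,0,0],[0,0,0],[0,0,0.05],[0,0,0.12],[0,0,0.2],[0,0,0.25]], dr=[[0,0,0],[0,0,0],[0,0,0],[0,0,0],[0,0,0],[0,0,0],[0,0,0],[0,0,0],[0,0,0],[0,0,0]], hand=0)

```text
t: 23.45
ee_pos: [499.6, 23.8, 166.2]
orientation: [2.052, -2.369, 0.01]
ft_force: [0.2, -0.9, -0.2]
width: 44.0
```

jog_arm(travel=[[-0.01,-0.09,0],[-0.02,-0.19,0],[-0.03,-0.29,0],[-0.04,-0.39,0],[-0.05,-0.49,0],[-0.06,-0.59,0],[-0.07,-0.69,0],[-0.08,-0.79,0],[-0.09,-0.87,0],[-0.095,-0.91,0]], dr=[[0,0,0],[0,0,0],[0,0,0],[0,0,0],[0,0,0],[0,0,0],[0,0,0],[0,0,0],[0,0,0],[0,0,0]], hand=1)

```text
t: 24.45
ee_pos: [461.2, -342.6, 166.3]
orientation: [2.05, -2.37, 0.011]
ft_force: [-0.5, -0.7, -0.4]
width: 87.3
```

```bash
cat > pieces.py <<'E'
from h import *
o=telemetry.get_obs();print(o['ee_pos'].round(1))
for n in('top','scene'):
    im=grab(n);W=cloud(im)
    h=cv2.cvtColor(im['pixels'],cv2.COLOR_RGB2HSV)
    m=((h[...,2]>150)&(h[...,1]<75)&(W[...,2]>12)&(W[...,2]<45)&(W[...,1]<-150)&(W[...,0]>350)).astype(np.uint8)
    k,l,st,ce=cv2.connectedComponentsWithStats(m)
    for i in range(1,k):
        if 12<st[i,4]<900:
            p=W[l==i]; r=cv2.minAreaRect(p[:,:2].astype(np.float32)); print(n,st[i,4],np.round(ce[i]),np.round(r[0],1),np.round(r[1],1),round(r[2]))
E
python3 pieces.py
```

```text
[ 461.2 -342.6  166.3]
top 21 [469. 252.] [ 567.7 -371.2] [25.7  5.7] 14
top 51 [474. 327.] [ 412.6 -376.5] [12.3 30.5] 12
scene 53 [215. 291.] [ 436.3 -235.4] [24.7 30.3] 73
scene 74 [214. 326.] [ 492.5 -282.8] [23.7 29.5] 13
scene 159 [180. 335.] [ 461.3 -339.4] [21.3 30.1] 81
```

jog_arm(travel=[[0,0.003,-0.03],[0,0.006,-0.07],[0,0.007,-0.12],[0,0.007,-0.17],[0,0.007,-0.22],[0,0.007,-0.27],[0,0.007,-0.32],[0,0.007,-0.36],[0,0.007,-0.376],[0,0.007,-0.378]], dr=[[0,0,0],[0,0,0],[0,0,0],[0,0,0],[0,0,0],[0,0,0],[0,0,0],[0,0,0],[0,0,0],[0,0,0]])

```text
t: 25.55
ee_pos: [461.0, -337.6, 14.0]
orientation: [2.051, -2.37, 0.008]
ft_force: [0.8, -0.1, 0.9]
width: 87.7
```

jog_arm(travel=[[0,0,0],[0,0,0],[0,0,0],[0,0,0],[0,0,0],[0,0,0],[0,0,0],[0,0,0],[0,0,0],[0,0,0]], dr=[[0,0,0],[0,0,0],[0,0,0],[0,0,0],[0,0,0],[0,0,0],[0,0,0],[0,0,0],[0,0,0],[0,0,0]], hand=-1)

```text
t: 26.55
ee_pos: [461.0, -337.6, 14.0]
orientation: [2.05, -2.37, 0.008]
ft_force: [-0.8, 0.4, 0.4]
width: 21.5
```

jog_arm(travel=[[0,0,0.04],[0,0,0.1],[0,0,0.18],[0,0,0.26],[0.01,0.08,0.32],[0.03,0.18,0.35],[0.05,0.28,0.35],[0.06,0.38,0.35],[0.07,0.48,0.35],[0.08,0.56,0.35]], dr=[[0,0,0],[0,0,0],[0,0,0],[0,0,0],[0,0,0],[0,0,0],[0,0,0],[0,0,0],[0,0,0],[0,0,0]])

```text
t: 27.55
ee_pos: [492.9, -111.6, 155.2]
orientation: [2.052, -2.37, 0.009]
ft_force: [-0.5, 0.1, -0.7]
width: 21.7
```

jog_arm(travel=[[0.005,0.09,0],[0.01,0.19,0],[0.015,0.28,0],[0.018,0.335,0],[0.018,0.342,0],[0.018,0.342,-0.04],[0.018,0.342,-0.1],[0.018,0.342,-0.16],[0.018,0.342,-0.21],[0.018,0.342,-0.222]], dr=[[0,0,0],[0,0,0],[0,0,0],[0,0,0],[0,0,0],[0,0,0],[0,0,0],[0,0,0],[0,0,0],[0,0,0]])

```text
t: 28.55
ee_pos: [498.8, 24.3, 65.2]
orientation: [2.049, -2.368, 0.006]
ft_force: [-1.2, 0.5, -1.4]
width: 21.6
```

jog_arm(travel=[[0,0,0],[0,0,0],[0,0,0],[0,0,0],[0,0,0],[0,0,0],[0,0,0.05],[0,0,0.12],[0,0,0.2],[0,0,0.25]], dr=[[0,0,0],[0,0,0],[0,0,0],[0,0,0],[0,0,0],[0,0,0],[0,0,0],[0,0,0],[0,0,0],[0,0,0]], hand=0)

```text
t: 29.55
ee_pos: [499.5, 24.4, 167.2]
orientation: [2.05, -2.37, 0.008]
ft_force: [0.7, 0.6, 0.8]
width: 43.4
```

jog_arm(travel=[[-0.015,-0.07,0],[-0.03,-0.15,0],[-0.05,-0.23,0],[-0.07,-0.31,0],[-0.09,-0.39,0],[-0.11,-0.47,0],[-0.13,-0.55,0],[-0.15,-0.62,0],[-0.156,-0.648,0],[-0.156,-0.648,0]], dr=[[0,0,0],[0,0,0],[0,0,0],[0,0,0],[0,0,0],[0,0,0],[0,0,0],[0,0,0],[0,0,0],[0,0,0]], hand=1)

```text
t: 30.55
ee_pos: [436.9, -235.7, 167.3]
orientation: [2.048, -2.372, 0.008]
ft_force: [0.0, 0.6, 0.5]
width: 87.6
```

```bash
python3 pieces.py
```

```text
[ 436.9 -235.7  167.3]
top 19 [448. 275.] [ 519.4 -324.8] [15.6  9.6] 9
top 66 [390. 343.] [ 379.2 -208.7] [12.4 39.3] 1
scene 53 [215. 291.] [ 435.7 -233.2] [23.5 30.8] 49
scene 71 [215. 326.] [ 493.6 -283.2] [22.5 30.2] 19
```

jog_arm(travel=[[0,0,-0.03],[0,0,-0.07],[0,0,-0.12],[0,0,-0.17],[0,0,-0.22],[0,0,-0.27],[0,0,-0.32],[0,0,-0.36],[0,0,-0.376],[0,0,-0.378]], dr=[[0,0,0],[0,0,0],[0,0,0],[0,0,0],[0,0,0],[0,0,0],[0,0,0],[0,0,0],[0,0,0],[0,0,0]])

```text
t: 31.65
ee_pos: [436.6, -232.9, 14.9]
orientation: [2.051, -2.368, 0.004]
ft_force: [-0.4, -1.2, 0.6]
width: 87.8
```

jog_arm(travel=[[0,0,0],[0,0,0],[0,0,0],[0,0,0],[0,0,0],[0,0,0],[0,0,0],[0,0,0],[0,0,0],[0,0,0]], dr=[[0,0,0],[0,0,0],[0,0,0],[0,0,0],[0,0,0],[0,0,0],[0,0,0],[0,0,0],[0,0,0],[0,0,0]], hand=-1)

```text
t: 32.65
ee_pos: [436.6, -233.0, 14.9]
orientation: [2.051, -2.368, 0.004]
ft_force: [0.1, -1.2, 1.8]
width: 26.0
```

jog_arm(travel=[[0,0,0.04],[0,0,0.1],[0,0,0.18],[0,0,0.26],[0.02,0.08,0.32],[0.04,0.18,0.35],[0.07,0.28,0.35],[0.1,0.37,0.35],[0.12,0.44,0.35],[0.12,0.46,0.35]], dr=[[0,0,0],[0,0,0],[0,0,0],[0,0,0],[0,0,0],[0,0,0],[0,0,0],[0,0,0],[0,0,0],[0,0,0]])

```text
t: 33.65
ee_pos: [485.3, -46.8, 155.0]
orientation: [2.055, -2.366, 0.004]
ft_force: [0.3, -0.3, -0.5]
width: 25.9
```

Shift to the pot: (+15, +71) mm.

jog_arm(travel=[[0.01,0.05,0],[0.02,0.1,0],[0.03,0.15,0],[0.037,0.175,0],[0.037,0.178,0],[0.037,0.178,-0.04],[0.037,0.178,-0.1],[0.037,0.178,-0.16],[0.037,0.178,-0.2],[0.037,0.178,-0.21]], dr=[[0,0,0],[0,0,0],[0,0,0],[0,0,0],[0,0,0],[0,0,0],[0,0,0],[0,0,0],[0,0,0],[0,0,0]])

```text
t: 34.65
ee_pos: [498.5, 23.3, 69.3]
orientation: [2.052, -2.364, 0.001]
ft_force: [-0.6, 0.2, -0.4]
width: 25.8
```

jog_arm(travel=[[0,0,0],[0,0,0],[0,0,0],[0,0,0],[0,0,0],[0,0,0],[0,0,0.05],[0,0,0.12],[0,0,0.2],[0,0,0.25]], dr=[[0,0,0],[0,0,0],[0,0,0],[0,0,0],[0,0,0],[0,0,0],[0,0,0],[0,0,0],[0,0,0],[0,0,0]], hand=0)

```text
t: 35.65
ee_pos: [499.2, 23.4, 171.4]
orientation: [2.053, -2.365, 0.003]
ft_force: [0.2, 0.5, -0.5]
width: 43.9
```

jog_arm(travel=[[-0.002,-0.08,0],[-0.004,-0.16,0],[-0.006,-0.24,0],[-0.008,-0.33,0],[-0.01,-0.42,0],[-0.012,-0.51,0],[-0.014,-0.6,0],[-0.017,-0.69,0],[-0.02,-0.75,0],[-0.02,-0.76,0]], dr=[[0,0,-0.06],[0,0,-0.12],[0,0,-0.18],[0,0,-0.24],[0,0,-0.3],[0,0,-0.36],[0,0,-0.42],[0,0,-0.48],[0,0,-0.54],[0,0,-0.54]], hand=1)

```text
t: 36.65
ee_pos: [491.1, -283.0, 171.5]
orientation: [0.892, -3.003, -0.002]
ft_force: [-0.6, 0.2, -0.2]
width: 88.0
```

```bash
python3 pieces.py; python3 - <<'E'
from h import *
s=load('scene');d=load('top')
a=cv2.resize(s['pixels'][295:355,185:245],(400,400),interpolation=cv2.INTER_CUBIC)
b=cv2.resize(d['pixels'][246:326,236:316],(400,400),interpolation=cv2.INTER_CUBIC)
save('c6.png',np.hstack([a,b]))
# rectify scene to plane z=22, 0.5 mm/px, x up, y left
R=s['extrinsics'][:3,:3];t=s['extrinsics'][:3,3]
K=np.array([[s['fx'],0,s['cx']],[0,s['fy'],s['cy']],[0,0,1]])
for z in(22,):
    H=K@np.c_[R[:,0],R[:,1],R[:,2]*z+t]
    M=np.array([[0,-.25,492+50],[-.25,0,-283+50],[0,0,1]])  # (px,py)->(x,y)
    save('c6r.png',cv2.warpPerspective(s['pixels'],H@M,(400,400),flags=cv2.INTER_CUBIC|cv2.WARP_INVERSE_MAP))
im=np.hstack([cv2.imread('pics/c6.png')[:, 400:],cv2.imread('pics/c6r.png')]);cv2.imwrite('pics/c6b.png',im)
E
```

```text
[ 491.1 -283.   171.5]
scene 73 [214. 326.] [ 493.9 -283.9] [22.8 28.6] 33
```

View pics/c6b.png

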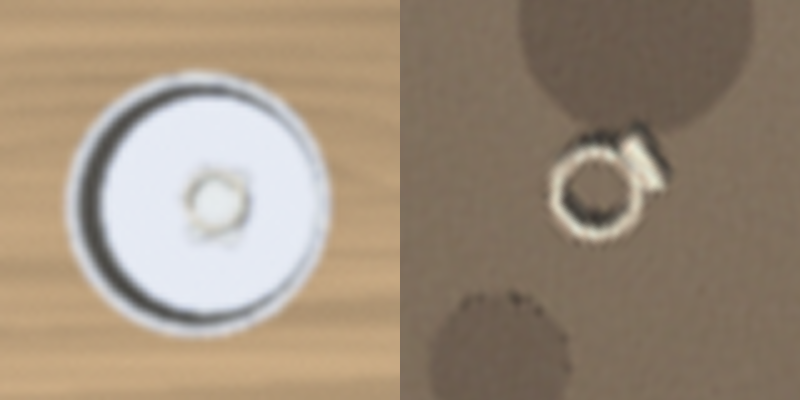

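Left: the pot with band, bezel and disc stacked at its middle. Right: the signet, ring centre at (596,195) and block towards (645,160), so the jaw goes near -145°. Grasp it.

jog_arm(travel=[[0.003,0.002,-0.03],[0.005,0.002,-0.07],[0.005,0.002,-0.12],[0.005,0.002,-0.17],[0.005,0.002,-0.22],[0.005,0.002,-0.27],[0.005,0.002,-0.32],[0.005,0.002,-0.36],[0.005,0.002,-0.385],[0.005,0.002,-0.39]], dr=[[0,0,0.025],[0,0,0.025],[0,0,0.025],[0,0,0.025],[0,0,0.025],[0,0,0.025],[0,0,0.025],[0,0,0.025],[0,0,0.025],[0,0,0.025]])

```text
t: 37.75
ee_pos: [492.5, -279.0, 14.2]
orientation: [0.959, -2.98, -0.006]
ft_force: [-0.1, -1.6, -0.9]
width: 87.7
```

jog_arm(travel=[[0,0,0],[0,0,0],[0,0,0],[0,0,0],[0,0,0],[0,0,0],[0,0,0],[0,0,0],[0,0,0],[0,0,0]], dr=[[0,0,0],[0,0,0],[0,0,0],[0,0,0],[0,0,0],[0,0,0],[0,0,0],[0,0,0],[0,0,0],[0,0,0]], hand=-1)

```text
t: 38.75
ee_pos: [492.5, -279.0, 14.3]
orientation: [0.959, -2.98, -0.006]
ft_force: [-0.8, -0.6, -0.0]
width: 22.6
```

jog_arm(travel=[[0,0,0.04],[0,0,0.1],[0,0,0.18],[0,0,0.26],[0,0.08,0.32],[0,0.18,0.35],[0,0.28,0.35],[0,0.37,0.35],[0,0.45,0.35],[0,0.5,0.35]], dr=[[0,0,0.06],[0,0,0.12],[0,0,0.18],[0,0,0.24],[0,0,0.3],[0,0,0.36],[0,0,0.42],[0,0,0.48],[0,0,0.54],[0,0,0.54]])

```text
t: 39.75
ee_pos: [492.0, -77.0, 154.3]
orientation: [2.105, -2.317, 0.001]
ft_force: [0.8, -1.2, -0.3]
width: 22.2
```

jog_arm(travel=[[0.01,0.06,0],[0.02,0.14,0],[0.02,0.21,0],[0.02,0.25,0],[0.02,0.254,0],[0.02,0.254,-0.04],[0.02,0.254,-0.1],[0.02,0.254,-0.16],[0.02,0.254,-0.2],[0.02,0.254,-0.205]], dr=[[0,0,0],[0,0,0],[0,0,0],[0,0,0],[0,0,0],[0,0,0],[0,0,0],[0,0,0],[0,0,0],[0,0,0]])

```text
t: 40.75
ee_pos: [498.6, 23.8, 70.6]
orientation: [2.102, -2.316, -0.003]
ft_force: [-0.4, 0.6, -0.3]
width: 22.3
```

jog_arm(travel=[[0,0,0],[0,0,0],[0,0,0],[0,0,0],[0,0,0],[0,0,0],[0,0,0.05],[0,0,0.12],[0,0,0.2],[0,0,0.25]], dr=[[0,0,0],[0,0,0],[0,0,0],[0,0,0],[0,0,0],[0,0,0],[0,0,0],[0,0,0],[0,0,0],[0,0,0]], hand=0)

```text
t: 41.75
ee_pos: [499.2, 23.9, 172.7]
orientation: [2.103, -2.317, -0.0]
ft_force: [0.8, -1.3, 0.3]
width: 43.6
```

jog_arm(travel=[[0,-0.03,0],[0,-0.07,0],[0,-0.11,0],[0,-0.15,0],[0,-0.19,0],[0,-0.23,0],[0,-0.27,0],[0,-0.28,0],[0,-0.28,0],[0,-0.28,0]], dr=[[0,0,0.09],[0,0,0.18],[0,0,0.27],[0,0,0.36],[0,0,0.45],[0,0,0.54],[0,0,0.63],[0,0,0.72],[0,0,0.81],[0,0,0.9]], hand=0)

```text
t: 42.75
ee_pos: [499.1, -88.4, 172.7]
orientation: [3.108, -0.387, 0.012]
ft_force: [-0.7, 0.1, 0.3]
width: 43.8
```

```bash
python3 - <<'E'
from h import *
o=telemetry.get_obs();print(o['ee_pos'].round(1),o['orientation'].round(3))
d=grab('top');s=grab('scene')
save('c7.png',np.hstack([cv2.resize(d['pixels'][236:336,226:326],(400,400),interpolation=cv2.INTER_CUBIC),cv2.resize(s['pixels'][100:280,290:470],(400,400),interpolation=cv2.INTER_CUBIC)]))
for im in(d,s):
    W=cloud(im);P=W[(np.hypot(W[...,0]-500,W[...,1]-24)<60)&(W[...,2]>90)&(W[...,2]<98)]
    A=np.c_[2*P[:,:2],np.ones(len(P))];print('pot',len(P),np.linalg.lstsq(A,(P[:,:2]**2).sum(1),rcond=None)[0][:2])
    h=cv2.cvtColor(im['pixels'],cv2.COLOR_RGB2HSV)
    b=(h[...,0]>100)&(h[...,0]<125)&(h[...,1]>150)&(W[...,2]<143)&(W[...,2]>112)&(np.hypot(W[...,0]-479,W[...,1]-268)<60)
    P=W[b];print('nozzle',len(P),P.mean(0) if len(P) else '',P.min(0) if len(P) else '',P.max(0) if len(P) else '')
    b=(h[...,2]<60)&(np.abs(W[...,2])<8)&(np.hypot(W[...,0]-479,W[...,1]-268)<75)
    l=W[b][:,:2].astype(np.float32);hu=cv2.convexHull(l)[:,0];print('mat',cv2.fitEllipse(hu)[:2])
E
```

```text
[499.1 -88.4 172.7] [ 3.108 -0.387  0.012]
pot 222 [497.82094325  25.44053238]
nozzle 12 [479.63586844 262.06391612 135.49520145] [473.920004   260.04376338 126.50503043] [484.80040675 266.20721999 141.77708989]
mat ((478.42584228515625, 268.65087890625), (117.3885269165039, 118.41090393066406))
pot 229 [499.74354607  24.91248114]
nozzle 34 [483.31850864 264.11541775 132.87627514] [477.97203135 257.90430614 122.0153885 ] [487.56104614 270.15146242 141.80484693]
mat ((479.6150207519531, 268.3237609863281), (119.75851440429688, 125.90957641601562))
```

View pics/c7.png

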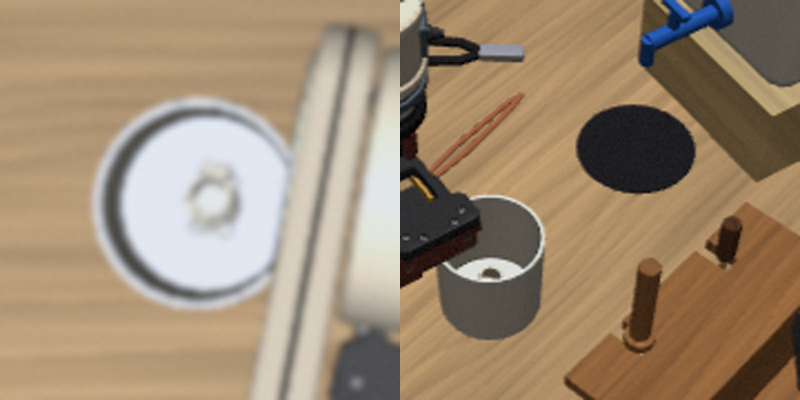

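jog_arm(travel=[[0.01,0,-0.03],[0.02,0.01,-0.07],[0.024,0.01,-0.12],[0.024,0.01,-0.17],[0.024,0.01,-0.22],[0.024,0.01,-0.27],[0.024,0.01,-0.31],[0.024,0.01,-0.34],[0.024,0.01,-0.36],[0.024,0.01,-0.365]], dr=[[0,0,0.08],[0,0,0.16],[0,0,0.21],[0,0,0.21],[0,0,0.21],[0,0,0.21],[0,0,0.21],[0,0,0.21],[0,0,0.21],[0,0,0.21]], hand=-0.3)

```text
t: 43.85
ee_pos: [508.4, -84.1, 26.1]
orientation: [3.131, 0.12, 0.013]
ft_force: [0.7, -0.7, 0.1]
width: 30.6
```

jog_arm(travel=[[-0.003,0.03,0],[-0.006,0.07,0],[-0.008,0.095,0],[-0.009,0.11,0],[-0.01,0.12,0],[-0.011,0.13,0],[-0.012,0.14,0],[-0.012,0.15,0],[-0.013,0.16,0],[-0.014,0.17,0]], dr=[[0,0,0],[0,0,0],[0,0,0],[0,0,0],[0,0,0],[0,0,0],[0,0,0],[0,0,0],[0,0,0],[0,0,0]])

```text
t: 44.85
ee_pos: [503.0, -16.1, 26.2]
orientation: [3.131, 0.119, 0.014]
ft_force: [0.6, -4.7, 2.5]
width: 30.8
```

jog_arm(travel=[[-0.002,0.02,0],[-0.004,0.045,0],[-0.006,0.07,0],[-0.008,0.095,0],[-0.01,0.12,0],[-0.012,0.145,0],[-0.014,0.17,0],[-0.016,0.19,0],[-0.017,0.2,0],[-0.017,0.2,0]], dr=[[0,0,0],[0,0,0],[0,0,0],[0,0,0],[0,0,0],[0,0,0],[0,0,0],[0,0,0],[0,0,0],[0,0,0]])

```text
t: 45.85
ee_pos: [495.9, 64.7, 26.0]
orientation: [3.131, 0.12, 0.013]
ft_force: [0.3, -0.8, -0.9]
width: 30.7
```

```bash
cat > pot.py <<'E'
from h import *
o=telemetry.get_obs();print(o['ee_pos'].round(1),o['orientation'].round(3),o['ft_force'].round(1))
e=o['ee_pos']
for n in('top','scene'):
    im=grab(n)
    W=cloud(im);h=cv2.cvtColor(im['pixels'],cv2.COLOR_RGB2HSV)
    g=np.array([e[0]-4,e[1]+57])
    P=W[(np.abs(np.hypot(W[...,0]-g[0],W[...,1]-g[1])-48)<16)&(W[...,2]>88)&(W[...,2]<100)&(h[...,1]<60)&(h[...,2]>60)]
    if len(P)<30: print(n,'few',len(P)); continue
    from scipy.optimize import least_squares
    r=least_squares(lambda c:np.hypot(P[:,0]-c[0],P[:,1]-c[1])-48,g,loss='soft_l1');print(n,len(P),r.x.round(1),np.abs(r.fun).mean().round(1))
E
python3 pot.py
```

```text
[495.9  64.7  26. ] [3.131 0.12  0.013] [ 0.3 -0.8 -0.9]
top few 0
scene 92 [490.9 121.7] 1.2
```

jog_arm(travel=[[-0.002,0.02,0],[-0.004,0.045,0],[-0.006,0.07,0],[-0.008,0.095,0],[-0.01,0.12,0],[-0.012,0.145,0],[-0.014,0.17,0],[-0.016,0.19,0],[-0.017,0.2,0],[-0.017,0.2,0]], dr=[[0,0,0],[0,0,0],[0,0,0],[0,0,0],[0,0,0],[0,0,0],[0,0,0],[0,0,0],[0,0,0],[0,0,0]])

```text
t: 46.95
ee_pos: [488.9, 144.9, 25.9]
orientation: [3.131, 0.12, 0.013]
ft_force: [-0.7, 0.1, 0.2]
width: 31.0
```

```bash
python3 pot.py; python3 - <<'E'
from h import *
s=load('scene');save('c8.png',cv2.resize(s['pixels'][60:240,290:530],(720,540),interpolation=cv2.INTER_CUBIC))
E
```

```text
[488.9 144.9  25.9] [3.131 0.12  0.013] [-0.7  0.1  0.2]
top few 0
scene 92 [482.9 201.7] 1.5
```

View pics/c8.png

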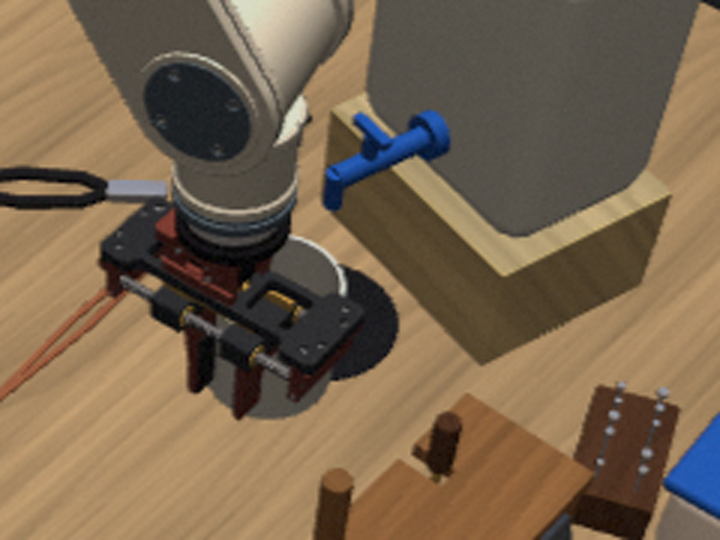

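Pot upright against the fingers, nozzle at (333,195). Wrist and can are well apart; continue in smaller steps.

jog_arm(travel=[[-0.001,0.01,0],[-0.001,0.022,0],[-0.002,0.036,0],[-0.003,0.05,0],[-0.004,0.064,0],[-0.005,0.078,0],[-0.006,0.092,0],[-0.006,0.104,0],[-0.006,0.11,0],[-0.006,0.11,0]], dr=[[0,0,0],[0,0,0],[0,0,0],[0,0,0],[0,0,0],[0,0,0],[0,0,0],[0,0,0],[0,0,0],[0,0,0]])

```text
t: 48.05
ee_pos: [486.5, 188.9, 25.9]
orientation: [3.132, 0.12, 0.013]
ft_force: [0.4, 0.0, -0.3]
width: 30.6
```

```bash
python3 pot.py
```

```text
[486.5 188.9  25.9] [3.132 0.12  0.013] [ 0.4  0.  -0.3]
top few 0
scene 78 [481.3 245.2] 1.3
```

jog_arm(travel=[[-0.001,0.006,0],[-0.002,0.012,0],[-0.003,0.02,0],[-0.004,0.028,0],[-0.004,0.036,0],[-0.004,0.044,0],[-0.004,0.05,0],[-0.004,0.054,0],[-0.004,0.056,0],[-0.004,0.056,0]], dr=[[0,0,0],[0,0,0],[0,0,0],[0,0,0],[0,0,0],[0,0,0],[0,0,0],[0,0,0],[0,0,0],[0,0,0]])

```text
t: 49.15
ee_pos: [484.9, 211.2, 25.8]
orientation: [3.132, 0.12, 0.013]
ft_force: [0.4, -1.7, -0.4]
width: 31.0
```

jog_arm(travel=[[0,-0.02,0],[0,-0.05,0],[0,-0.1,0],[0,-0.16,0],[0,-0.22,0],[0,-0.28,0.04],[0,-0.34,0.12],[0,-0.4,0.22],[0,-0.46,0.32],[0,-0.5,0.4]], dr=[[0,0,0],[0,0,0],[0,0,0],[0,0,0],[0,0,0],[0,0,0],[0,0,0],[0,0,0],[0,0,0],[0,0,0]])

```text
t: 50.15
ee_pos: [484.8, 9.1, 187.9]
orientation: [3.132, 0.117, 0.015]
ft_force: [0.5, 1.1, -0.7]
width: 30.8
```

jog_arm(travel=[[0,-0.1,0],[0,-0.2,0],[0,-0.3,0],[0,-0.4,0],[0,-0.5,0],[0,-0.6,0],[0,-0.65,0],[0,-0.65,0],[0,-0.65,0],[0,-0.65,0]], dr=[[0,0,0],[0,0,0],[0,0,0],[0,0,0],[0,0,0],[0,0,0],[0,0,0],[0,0,0],[0,0,0],[0,0,0]])

```text
t: 51.15
ee_pos: [484.3, -250.1, 187.7]
orientation: [3.133, 0.118, 0.014]
ft_force: [0.7, -0.2, -0.6]
width: 30.8
```

```bash
python3 - <<'E'
from h import *
from scipy.optimize import least_squares
ims={n:grab(n) for n in('top','scene')}
for n,im in ims.items():
    W=cloud(im);h=cv2.cvtColor(im['pixels'],cv2.COLOR_RGB2HSV);g=np.array([479.,268])
    P=W[(np.abs(np.hypot(W[...,0]-g[0],W[...,1]-g[1])-48)<16)&(W[...,2]>88)&(W[...,2]<100)&(h[...,1]<60)&(h[...,2]>60)]
    r=least_squares(lambda c:np.hypot(P[:,0]-c[0],P[:,1]-c[1])-48,g,loss='soft_l1');print(n,len(P),r.x.round(1),np.abs(r.fun).mean().round(1))
    P=W[(np.hypot(W[...,0]-682,W[...,1]-3)<30)&(W[...,2]>150)&(W[...,2]<215)];print('brush',len(P),np.median(P,0).round(1) if len(P) else '')
c=lambda im,r,q:cv2.resize(im['pixels'][r[0]:r[1],q[0]:q[1]],(400,400),interpolation=cv2.INTER_CUBIC)
save('c9.png',np.hstack([c(ims['scene'],(60,260),(330,530)),c(ims['top'],(210,360),(90,240))]))
save('c10.png',ims['scene']['pixels'])
E
```

```text
top 355 [477.8 267.5] 1.0
brush 69 [673.4   3.2 181.5]
scene 295 [480.1 267.4] 1.3
brush 232 [687.2  -1.  183.9]
```

View pics/c9.png

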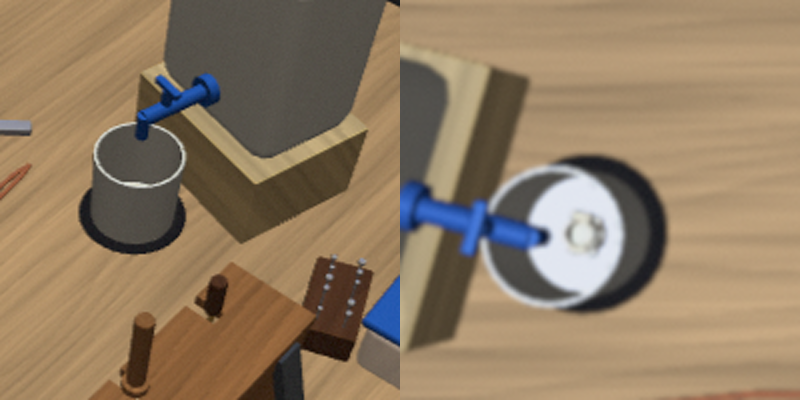

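View pics/c10.png

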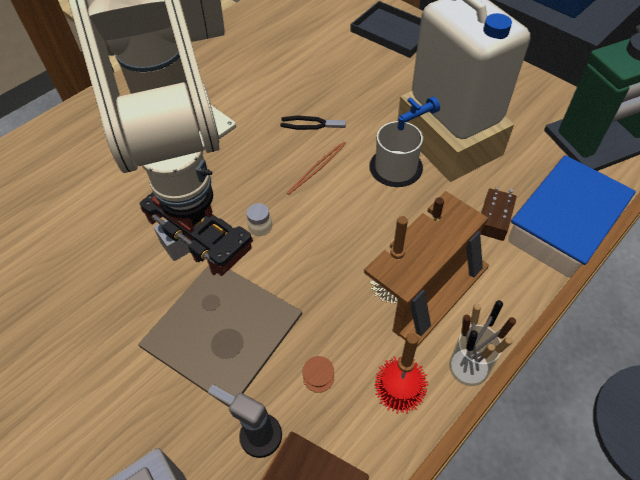

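The pot stands on the mat under the nozzle with the pieces inside, the board is empty, the brush hangs in its notch, and the bystanders are in place. Handing in.

```bash
python3 -c "
from workcell import ticket;print(ticket.close_job())"
```

```text
the job is handed in; nothing more can be done
None
```

The job is done and handed in at about 51 s of the 210 s allowed. The close call reports no verdict, so these are my own last checks.

- **Brush:** I scrubbed the pot with four up-and-down strokes, one more than required. The tip ran from about 8–11 mm to about 80 mm above the bench. The brush is back in its notch, with its handle within 1 mm of where it measured at the start.
- **Silver pieces:** The four present (disc, bezel, band and signet) all went into the pot. There was no ingot on the board. The last picture shows the board empty and the pieces stacked in the pot, well below the rim.
- **Pot:** I slid it along the bench with the open fingers. The two cameras put its centre at (477.8, 267.5) and (480.1, 267.4) mm, 1–2 mm from the middle of the drip mat at about (479, 268.4).
- **Nozzle position:** Readings of the nozzle itself were 4–8 mm off the mat centre and also disagreed with each other by about 4 mm. They came from only 12 and 34 pixels, so I trusted the mat. Even on those readings the pot is within the 20 mm limit.
- **Other things:** By eye, the bystanders are where they started. I did not measure them again. The gripper is clear of everything.

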